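# Load an angle bracket into the drill jig

## Robot

A 6-joint arm with a two-finger parallel gripper is mounted at the origin on the work surface. World frame = base frame: x ahead of the robot, y to its left, z up, the work surface at z = 0. Lengths are in m, angles in degrees, forces in N, time in s.
With the tool pointing down it reaches from about 0.275 to 0.85 m from the base axis. Payload 5.2 kg.
Tool frame: the origin (TCP) lies midway between the tips of the shut fingers; the grasp point (between the pads) lies hold_point_z behind it (hold_point_z is the distance from the TCP to the grasp point, in m); z points along the fingers, x is the direction in which the jaws open and shut, and the axes are right-handed (so a half turn about z gives the same grasp; the last joint's range is limited). The gripper opens to 85 mm and grips with 20 to 120 N. Pads are 22 mm wide; open, the fingers measure 114 mm over their backs; the gripper's body (76 mm by 85 mm) begins 54 mm behind the grasp point. The pads swing forward as they close: fully open they stand 13 mm farther back than shut.
Start: joints at [-74.931, 14.817, 87.949, -0, 77.235, -11.62], TCP at [0.247, -0.491, 0.192] pointing down, gripper open.
Joint ranges: [-179.93, 179.93], [-52.35, 119.4], [10.71, 147.94], [-69.91, 249.91], [12.55, 155.21], [-178.61, 178.61]. Speed limits (degrees/s): [147.25, 147.25, 180, 180, 180, 180].

## Interface

Orientations are given as a 3x3 rotation matrix whose columns are the frame's x, y, z axes.
In Python, from plant import get_obs, read_camera, camera_model, finish_job, hold_point_z gives the robot as it stands.
- The arm moves only by the tool play_rows, never from a script. Its argument "targets" is one flat list of numbers, 5 for each row, row after row: the gripper's target within -1 to 1 (fully open at 1, half-way at 0, shut at -1), then the shift along the tool's x, y, z in cm, then the turn about the tool's z in degrees. In form: [fingers, x, y, z, spin, fingers, x, y, z, spin, ...]. A call has 1 to 10 rows; each row shifts and turns the pose as measured when the row begins, along the tool's axes as they then stand; what a row does not reach is not made up. A row lasts 1/12 s, in which the tool goes at most 41.7 mm and 7.16 degrees, less where a joint would pass 70% of its speed; a pose out of reach is approached as far as the arm can. A call with a gripper value outside its range is refused whole. The fingers move at their own pace and stop on an object; the grip force is fixed at half the most. Time passes only in rows, so rows that do not move let the fingers close. It gives the time, the measured TCP pose, the force and the opening at its end, in the units of the state.
- get_obs(): the state, without advancing time (a new reading comes with each control period).
- read_camera(name): name is "scene" or "top" or "wrist"; returns the picture (400x640x3 uint8, red, green, blue); there is no depth.
- camera_model(name): a dict with "vertical_fov" (degrees; the focal length in pixels is half the picture's height over the tangent of half this angle, whatever the lens; pixels are square), "cx", "cy" (the principal point, pixels), "extrinsics" (4x4, takes a point from world to camera coordinates). Camera axes: x right, y down, z forward; pixel columns grow to the right and rows downward; lengths in m; the calibration is good to about 2 mm. A picture is of the moment at which its call begins: read the wrist's pose just before it. camera_model takes no time and is no camera call; for the wrist camera it gives the pose at the moment of the call.
- finish_job(): hands the job in, once; it reports no verdict.
The state is a dict: "t": time; "q": joint angles; "qvel": joint speeds; "joint_efforts": joint torques, N m; "eef_pos": TCP position; "ee_rot": TCP orientation; "force": force on the tool from outside, world axes, zero at the start; "torque": the same for the moment, N m; "finger_gap": finger opening in m.
Only numpy, scipy, OpenCV 4.12 (cv2) and the standard library are available. Lean on these libraries where they do the work, as an engineer would, in place of code of your own. Each camera call takes 0.05 s, during which the arm holds its last target.

## Task

Load the angle bracket into the drill jig: push it over the base plate so that its foot slides flat under the low bush plate, toe first, until the toe is fully home against the end stop; then push the jig's bolt all the way in behind the bracket. Do it all with gentle pushes of the fingertips: do not grip, lift or tip the bracket, and leave the other things on the bench alone.

Things in the scene. Friction and masses are not known exactly. Their poses are not given: they have to be found in the camera images.
- jig: Steel drill jig fixed to the bench. Origin: on the bench, under the middle of the bush plate; +x is the loading direction, z up. Base plate x -260 to +100, y -100 to +100, 12 mm thick. The bush plate, a low bridge x -30 to +30, y -50 to +50, has three drill bushes on top (highest point 46 mm above the bench); the slot under it is 13 mm high above the base plate.
- jig_mouth (a point): Middle of the slot's entrance, on the base plate's top (12 mm above the bench), 30 mm behind the jig's origin; axes as the jig's. From here two rails 64 mm apart, 13 mm high, guide the bracket's foot 85 mm to the stop. In front of it, to 24 mm further out, lead-ins of the same height flare to 92 mm apart.
- jig_stop (a point): Middle of the end stop's face, on the base plate's top, 55 mm ahead of the jig's origin; axes as the jig's. The stop block closes the channel: 16 mm high, 16 mm thick.
- bracket: Loose aluminium L-shaped bracket, 0.2 to 0.36 kg, its foot flat on the base plate before the mouth. Foot 115 (x) x 60 (y) x 10 mm thick; at the tail (-x) an upright flange 8 mm thick, 60 wide, 45 mm tall from the underside. Origin: middle of the foot's underside; +x to the toe, z up. Home, its origin is at x = -2.5 mm and the flange's outer face at x = -60 mm in the jig's frame.
- bracket_toe (a point): Middle of the bracket's toe edge (front end of the foot), at the underside, 57.5 mm ahead of the bracket's origin.
- bracket_back (a point): Middle of the flange's outer face, at the underside, 57.5 mm behind the bracket's origin: the face to push on.
- bolt (a joint): Travel of the jig's sliding bolt, m: near 0 = drawn back, clear of the channel; 0.035 = fully in, its knob against the housing. Slides along the jig's -y across the channel, 2 mm behind the flange of a bracket that is home. Bar 10 mm thick, axis 30 mm above the bench at x = -67 mm in the jig's frame; stays where it is left, takes about 3 N.
- bolt_knob (a point): Middle of the outer (+y) end face of the bolt's knob, the face to push: disc 20 mm in diameter, 12 mm long, centre 30 mm above the bench; at y = +127 mm in the jig's frame when the bolt is at 0, +92 mm when fully in.
- bolt_housing (a point): Middle of the top of the block that carries the bolt, beside the mouth on the jig's +y side: 26 (x) x 30 (y) mm, top 44 mm above the bench, centre at x -67, y +65 mm in the jig's frame; its 6 mm high foot plate reaches to x = -94 mm. Axes as the jig's.
- oil_bottle: White oil bottle, 48 mm diameter, 120 mm tall, standing on the bench beyond the stop end of the jig. Origin: middle of its underside. Leave alone.
- square: Engineer's square lying on the bench on the jig's -y side: dark stock 16 x 75 x 14 mm along its y, steel blade 100 x 19 x 4 mm to its +x. Origin: middle of the stock's underside. Leave alone.
- slip_bush: Headed steel slip bush, 30 mm diameter, 28 mm tall, standing on the bench on the jig's +y side. Origin: middle of its underside. Leave alone.
Not all that is in view belongs to the job. Leave any orange look-alike of the bracket alone.

How it is judged:
By the outcome, as a careful person would: the job done as asked, in the order asked, and still so for the second after the job is handed in, with the robot touching nothing.
It also fails if it takes over 72 s, if anything falls off the work surface, if the arm or the gripper's body presses on something with over 40 N, if the wrist force passes 120 N, or if a joint passes its speed limit or range.

## Working session

There is one attempt and no reset: what is moved stays moved. The work goes in short steps, Python scripts to look and compute and a tool call to move; the robot and the scene stay as the last step left them, time stands still between calls to the robot, and variables do not carry over. Pictures are saved under pics/ and viewed, and the job is handed in when it is done.

Besides the shell and the picture viewer there is one more tool, called after "Request:" as name(argument=value, ...), one argument or row to a line, values as JSON. play_rows: Moves the arm, as the interface text tells. Its arguments: {"type":"object","properties":{"targets":{"type":"array","items":{"type":"number"}}},"required":["targets"]}

```bash
mkdir -p pics; ls; cat > h.py <<'E'
import numpy as np, cv2
from plant import *
def K(m):
    f=200/np.tan(np.radians(m["vertical_fov"])/2); return f
def ray(m,u,v):
    f=K(m);E=np.array(m["extrinsics"]);R=E[:3,:3];t=E[:3,3]
    d=R.T@np.array([(u-m["cx"])/f,(v-m["cy"])/f,1]);return -R.T@t,d
def onz(m,u,v,z):
    o,d=ray(m,u,v);return o+d*(z-o[2])/d[2]
def proj(m,p):
    f=K(m);E=np.array(m["extrinsics"]);c=E[:3,:3]@np.array(p)+E[:3,3];return m["cx"]+f*c[0]/c[2],m["cy"]+f*c[1]/c[2]
E
python3 - <<'E'
from h import *
o=get_obs();print({k:np.round(v,3).tolist() for k,v in o.items()},hold_point_z)
for n in ["scene","top","wrist"]:
    m=camera_model(n);print(n,m["vertical_fov"],m["cx"],m["cy"],np.round(ray(m,320,200),3).tolist(),[k for k in m])
    im=read_camera(n);cv2.imwrite(f"pics/{n}0.png",im[:,:,::-1])
E
```

```text
pics
{'t': 0.0, 'q': [-74.932, 14.858, 88.013, -0.001, 77.235, -11.618], 'qvel': [0.058, -0.084, -0.003, 0.139, 0.001, -0.055], 'joint_efforts': [0.001, -44.603, -29.057, -0.0, 0.012, 0.0], 'eef_pos': [0.247, -0.491, 0.191], 'ee_rot': [[0.449, -0.893, -0.001], [-0.893, -0.449, 0.002], [-0.002, -0.0, -1.0]], 'force': [0.029, 0.048, -0.231], 'torque': [0.025, 0.013, 0.032], 'finger_gap': 0.086} 0.0187
scene 51.22339891892594 314.4071924655877 203.2066561533482 [[1.261, 0.171, 0.828], [-0.676, -0.115, -0.728]] ['vertical_fov', 'cx', 'cy', 'extrinsics']
top 57.93206209334468 316.24182995307774 199.78695028674886 [[0.484, 0.043, 0.732], [0.139, -0.04, -0.989]] ['vertical_fov', 'cx', 'cy', 'extrinsics']
wrist 59.050501903264376 322.5293436615408 203.01211811830973 [[0.318, -0.456, 0.374], [-0.27, -0.126, -0.955]] ['vertical_fov', 'cx', 'cy', 'extrinsics']
```

View pics/scene0.png

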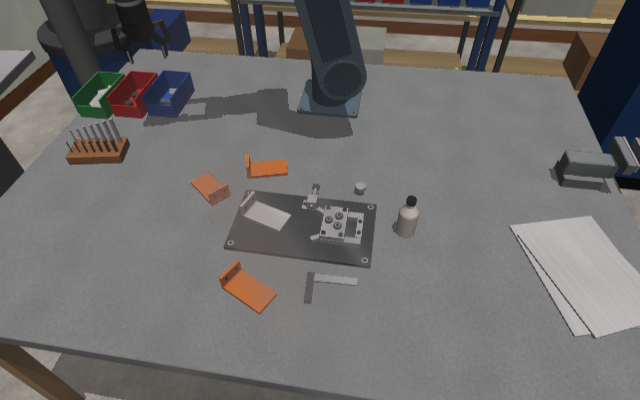

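View pics/top0.png

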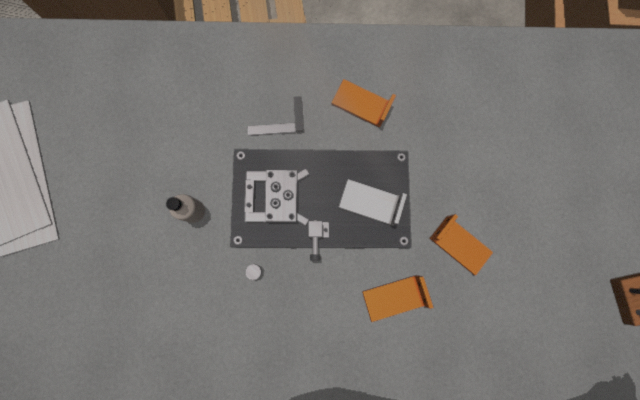

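View pics/wrist0.png

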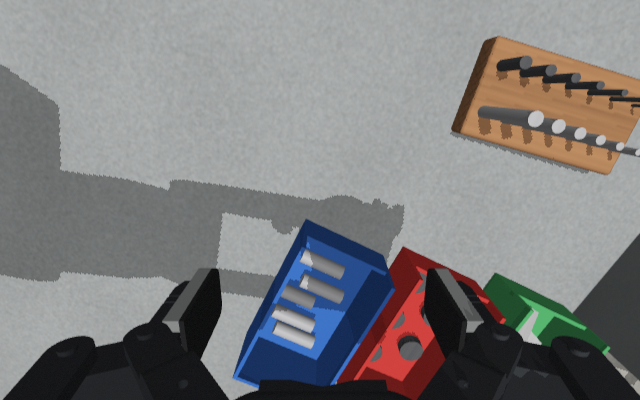

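```bash
python3 - <<'E'
from h import *
im=cv2.imread("pics/top0.png")
c=im[140:270,225:420];cv2.imwrite("pics/crop1.png",cv2.resize(c,None,fx=4,fy=4,interpolation=cv2.INTER_CUBIC))
m=camera_model("top")
hsv=cv2.cvtColor(im,cv2.COLOR_BGR2HSV)
# plate
g=cv2.cvtColor(im,cv2.COLOR_BGR2GRAY)
pm=(g<85).astype(np.uint8)
pm[:140]=0;pm[260:]=0;pm[:,:225]=0;pm[:,420:]=0
pm=cv2.morphologyEx(pm,cv2.MORPH_CLOSE,np.ones((3,3)))
cs,_=cv2.findContours(pm,cv2.RETR_EXTERNAL,cv2.CHAIN_APPROX_NONE)
k=max(cs,key=cv2.contourArea);r=cv2.minAreaRect(k);b=cv2.boxPoints(r);print(r)
P=np.array([onz(m,*p,.012) for p in b]);print(b,P.round(4));print(np.linalg.norm(P-np.roll(P,1,0),axis=1))
# bright blobs
wm=(g>150).astype(np.uint8); wm[:150]=0;wm[250:]=0;wm[:,:330]=0;wm[:,412:]=0
n,l,s,ct=cv2.connectedComponentsWithStats(wm)
for i in range(1,n):
  if s[i,4]>8: 
    ys,xs=np.where(l==i); r=cv2.minAreaRect(np.c_[xs,ys].astype(np.float32));print(s[i],ct[i],r,[onz(m,*p,.022).round(4).tolist() for p in cv2.boxPoints(r)])
E
```

```text
((320.5731201171875, 199.15093994140625), (180.01092529296875, 98.4298095703125), 0.716159999370575)
[[229.95955 247.23701]
 [231.18983 148.8149 ]
 [411.1867  151.06487]
 [409.95642 249.48698]] [[ 0.4916  0.191   0.012 ]
 [ 0.6907  0.1948  0.012 ]
 [ 0.6886 -0.1755  0.012 ]
 [ 0.4868 -0.1653  0.012 ]]
[0.35625733 0.19920465 0.37031616 0.20211817]
[ 340  180   57   43 1494] [367.9832664  201.00803213] ((368.1500244140625, 201.0500030517578), (52.17757797241211, 28.460494995117188), 18.434947967529297) [[0.5718, -0.0234, 0.022], [0.6265, -0.042, 0.022], [0.5933, -0.1411, 0.022], [0.5392, -0.1213, 0.022]]
[395 194  11  29 100] [400.15 208.38] ((400.32110595703125, 208.09634399414062), (3.3523921966552734, 29.692617416381836), 16.699243545532227) [[0.5411, -0.1334, 0.022], [0.5982, -0.1525, 0.022], [0.5963, -0.1589, 0.022], [0.5392, -0.1398, 0.022]]
```

View pics/crop1.png

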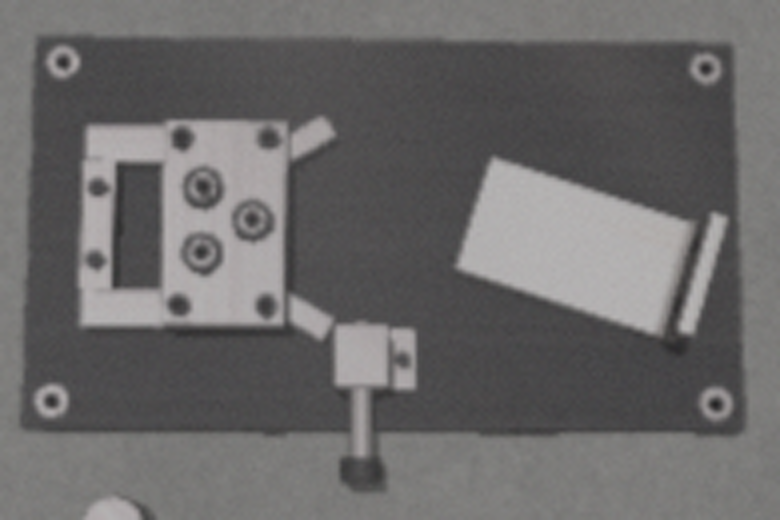

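```bash
cat >> h.py <<'E'
def fit(J,W): # 2D rigid
    J=np.array(J)[:,:2];W=np.array(W)[:,:2];a=J-J.mean(0);b=W-W.mean(0)
    th=np.arctan2((a[:,0]*b[:,1]-a[:,1]*b[:,0]).sum(),(a*b).sum());c,s=np.cos(th),np.sin(th);R=np.array([[c,-s],[s,c]])
    t=W.mean(0)-R@J.mean(0);return th,R,t,W-(J@R.T+t)
E
python3 - <<'E'
from h import *
m=camera_model("top")
px=lambda x,y:((x+.5)/4-.5+225,(y+.5)/4-.5+140)
W=[onz(m,*px(*p),.012) for p in [(37,38),(733,44),(745,432),(22,430)]]
th,R,t,r=fit([(.1,-.1),(-.26,-.1),(-.26,.1),(.1,.1)],W)
print("jig",np.degrees(th),t.round(4));print((r*1e3).round(1))
toj=lambda p:(R.T@(np.array(p)[:2]-t)*1e3).round(1)
for n,p,z in [("brTL",(492,156),.022),("brBL",(456,268),.022),("flTtop",(726,214),.057),("flBot",(690,336),.057),("flin top",(712,212),.057),("flin bot",(678,334),.057),("stopL top",(86,126),.026),("stop L bot",(82,326),.026),("knob",(362,474),.03),("hous",(361,355),.044),("leadT",(318,118),.025),("leadB",(314,340),.025),("bushR top",(288,121),.038),("bushR bot",(288,327),.038),("slip",(112,515),.028)]:
  w=onz(m,*px(*p),z);print(n,w.round(4),toj(w))
E
```

```text
jig 89.79065053514884 [0.5908 0.091 ]
[[-1.  -1.3]
 [-0.3  0.7]
 [ 0.6  1.3]
 [ 0.7 -0.8]]
brTL [ 0.6279 -0.0415  0.022 ] [-132.4  -37.6]
brBL [ 0.5712 -0.0228  0.022 ] [-113.9   19.2]
flTtop [ 0.5932 -0.1489  0.057 ] [-240.    -3.3]
flBot [ 0.5349 -0.1297  0.057 ] [-221.   55.]
flin top [ 0.5941 -0.1422  0.057 ] [-233.3   -4.2]
flin bot [ 0.5359 -0.1241  0.057 ] [-215.3   54.1]
stopL top [0.6413 0.161  0.026 ] [ 70.1 -50.3]
stop L bot [0.5418 0.1603 0.026 ] [69.1 49.2]
knob [0.4705 0.0241 0.03  ] [-67.3 120. ]
hous [0.5267 0.0249 0.044 ] [-66.3  63.8]
leadT [0.6462 0.0459 0.025 ] [-45.  -55.6]
leadB [0.5352 0.0474 0.025 ] [-43.8  55.4]
bushR top [0.6417 0.0605 0.038 ] [-30.3 -51. ]
bushR bot [0.5405 0.0599 0.038 ] [-31.4  50.2]
slip [0.4514 0.1434 0.028 ] [ 51.9 139.6]
```

```bash
cat >> h.py <<'E'
TH=np.radians(89.79);JR=np.array([[np.cos(TH),-np.sin(TH)],[np.sin(TH),np.cos(TH)]]);JT=np.array([.5908,.091])
def j2w(x,y): return JR@np.array([x,y])/1e3+JT
def w2j(p): return JR.T@(np.array(p)[:2]-JT)*1e3
def state():
    o=get_obs();R=np.array(o["ee_rot"]);h=-R[:,1];hd=np.degrees(np.arctan2(h[1],h[0])-TH)
    return o,w2j(o["eef_pos"]),hd
def plan(x,y,hd,z):
    o,p,h=state();R=np.array(o["ee_rot"]);w=np.r_[j2w(x,y),z]-o["eef_pos"]
    print("t",o["t"],"jig",p.round(1),"hd",round(h,2),"z",o["eef_pos"][2].__round__(4),"gap",round(o["finger_gap"],4),"F",np.round(o["force"],1))
    print("tool shift cm",(R.T@w*100).round(2),"spin",round(-((hd-h+180)%360-180),2))
E
python3 - <<'E'
from h import *
u=np.array([np.cos(np.radians(-18)),np.sin(np.radians(-18))])
b=np.array([-230.5,25.8]);print(b-28*u)
plan(*(b-28*u),-18,.11)
m=camera_model("top")
for p in [(433,240),(453,216),(380,125)]: print(w2j(onz(m,*p,.045)))
E
```

```text
[-257.12958246   34.45247584]
t 0.15 jig [-583.2  341.7] hd -63.1 z 0.1909 gap 0.0854 F [-0.1 -0.4 -0.1]
tool shift cm [-15.17 -42.15   8.12] spin -45.1
[-292.11435705   85.15993614]
[-333.14206108   38.923477  ]
[-195.38918272 -142.19967826]
```

Request:
play_rows(
  targets=[-0.4, -1.35, -3.75, 0, 0, -0.4, -1.35, -3.75, 0, 0, -0.4, -1.35, -3.75, 0, 0, -0.4, -1.35, -3.75, 0, 0, -0.4, -1.35, -3.75, 0, 0, -0.4, -1.35, -3.75, 0, 0, -0.4, -1.35, -3.75, 0, 0, -0.4, -1.35, -3.75, 0, 0, -0.4, -1.35, -3.75, 0, 0, -0.4, -1.35, -3.75, 0, 0],
)

```text
t: 0.98
eef_pos: [0.5263, -0.1977, 0.1869]
ee_rot: [[0.434, -0.901, -0.005], [-0.901, -0.434, 0.002], [-0.004, 0.004, -1.0]]
force: [0.8, -0.9, 0.2]
finger_gap: 0.0258
```

Request:
play_rows(
  targets=[-0.4, 0, 0, 0, -6.5, -0.4, 0, 0, 0, -6.5, -0.4, 0, 0, 0, -6.5, -0.4, 0, 0, 0, -6.5, -0.4, 0, 0, 0, -6.5, -0.4, 0, 0, 0, -6.5, -0.4, 0, 0, 0, -6.1, -0.4, 0, 0, 0, 0],
)

```text
t: 1.65
eef_pos: [0.5317, -0.185, 0.1832]
ee_rot: [[0.96, -0.28, -0.009], [-0.28, -0.96, 0.009], [-0.011, -0.006, -1.0]]
force: [0.6, -0.5, -0.2]
finger_gap: 0.0256
```

```bash
python3 - <<'E'
from h import *
plan(-257.1,34.5,-18,.11)
E
```

```text
t 1.65 jig [-276.2   58.1] hd -16.04 z 0.1832 gap 0.0256 F [ 0.6 -0.5 -0.2]
tool shift cm [ 1.82 -2.44  7.31] spin 1.96
```

Request:
play_rows(
  targets=[-0.4, 0.9, -1.1, 2.2, 1, -0.4, 0.9, -1.1, 2.2, 1, -0.4, 0, 0, 2.2, 0, -0.4, 0, 0, 0, 0, -0.4, 0, 0, 0, 0],
)

```text
t: 2.07
eef_pos: [0.5562, -0.1689, 0.116]
ee_rot: [[0.944, -0.33, -0.007], [-0.33, -0.944, 0.007], [-0.009, -0.004, -1.0]]
force: [0.1, 0.0, 0.7]
finger_gap: 0.0258
```

```bash
python3 - <<'E'
from h import *
plan(-257.1,34.5,-18,.02)
m=camera_model("wrist");im=read_camera("wrist");cv2.imwrite("pics/w1.png",im[:,:,::-1])
im=read_camera("top");cv2.imwrite("pics/t1.png",cv2.resize(im[120:270,225:485,::-1],None,fx=3,fy=3,interpolation=cv2.INTER_CUBIC))
E
```

```text
t 2.0667 jig [-260.    33.6] hd -19.08 z 0.116 gap 0.0258 F [0.1 0.  0.7]
tool shift cm [-0.1  -0.2   9.61] spin -1.08
```

View pics/w1.png

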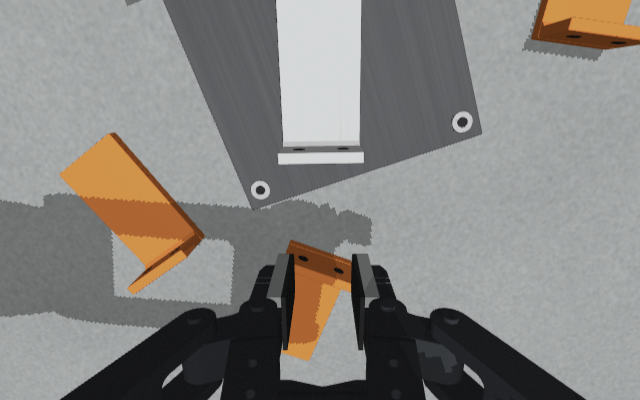

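View pics/t1.png

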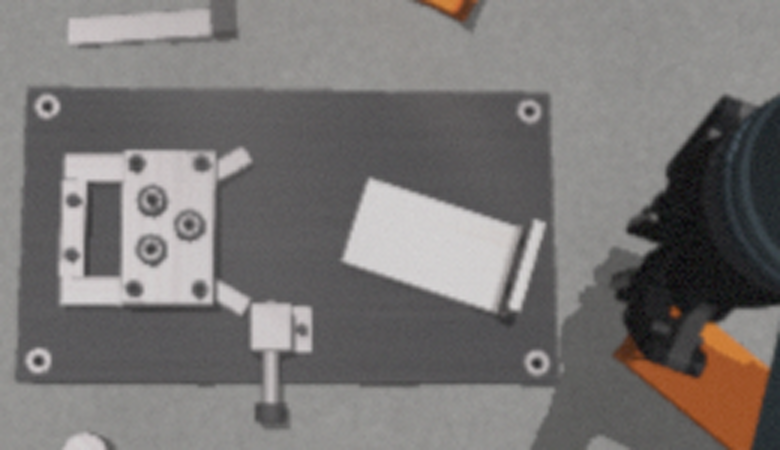

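```bash
python3 - <<'E'
from h import *
m=camera_model("wrist");o,p,h=state();print(p,h)
for z in (.116,.06,.02): print(z,proj(m,[*o["eef_pos"][:2],z]))
for n,q,z in [("orange",(290,240),.045),("orange",(355,265),.045),("flL",(278,164),.057),("flR",(364,163),.057),("ftl",(284,145),.022),("ftr",(360,145),.022),("screwL",(260,190),.013),("screwR",(462,122),.013)]:print(n,w2j(onz(m,*q,z)).round(1))
E
```

```text
[-260.27107639   33.6464766 ] -19.036974415952336
0.116 (np.float64(321.9485387693222), np.float64(236.01424735275515))
0.06 (np.float64(322.7408493437084), np.float64(205.4373255407898))
0.02 (np.float64(323.12872311662784), np.float64(190.46846558753106))
orange [-283.5   69. ]
orange [-320.7   27.2]
flL [-222.3   53.7]
flR [-241.    -3.4]
ftl [-214.7   50.6]
ftr [-234.1   -6. ]
screwL [-244.5   84.7]
screwR [-244.4  -88.2]
```

Request:
play_rows(
  targets=[-0.4, -0.1, -0.5, 2.5, -1, -0.4, 0, 0, 2.5, 0, -0.4, 0, 0, 2.3, 0, -0.4, 0, 0, 1.3, 0, -0.4, 0, 0, 0.3, 0, -0.4, 0, 0, 0, 0],
)

```text
t: 2.67
eef_pos: [0.5632, -0.1689, 0.0357]
ee_rot: [[0.948, -0.319, 0.011], [-0.319, -0.948, -0.003], [0.011, -0.001, -1.0]]
force: [0.4, 0.4, -0.6]
finger_gap: 0.0255
```

```bash
python3 - <<'E'
from h import *
plan(-253,33,-18,.018)
E
```

```text
t 2.6667 jig [-260.    26.7] hd -18.38 z 0.0357 gap 0.0255 F [ 0.4  0.4 -0.6]
tool shift cm [-0.84 -0.47  1.76] spin -0.38
```

Request:
play_rows(
  targets=[-0.4, -0.45, -0.2, 0.5, 0, -0.4, -0.4, -0.2, 0.5, -0.3, -0.4, 0, 0, 0.5, 0, -0.4, 0, 0, 0, 0],
)

```text
t: 3.0
eef_pos: [0.5589, -0.164, 0.0245]
ee_rot: [[0.949, -0.315, 0.018], [-0.315, -0.949, -0.006], [0.019, 0.001, -1.0]]
force: [-1.0, -0.0, 0.1]
finger_gap: 0.0254
```

```bash
python3 - <<'E'
from h import *
plan(-253,33,-18,.018)
E
```

```text
t 3.0 jig [-255.1   31. ] hd -18.14 z 0.0245 gap 0.0254 F [-1.  -0.   0.1]
tool shift cm [-0.27 -0.14  0.65] spin -0.14
```

Request:
play_rows(
  targets=[-0.4, -0.25, -0.2, 0.5, 0, -0.4, 0, -0.3, 0.2, 0, -0.4, 0, -0.3, 0, 0, -0.4, 0, -0.2, 0, 0, -0.4, 0, 0, 0, 0],
)

```text
t: 3.42
eef_pos: [0.5606, -0.1528, 0.0179]
ee_rot: [[0.949, -0.315, 0.02], [-0.315, -0.949, -0.007], [0.021, 0.001, -1.0]]
force: [-0.3, 0.3, -0.3]
finger_gap: 0.0259
```

```bash
python3 - <<'E'
from h import *
plan(-241,29,-18,.018)
m=camera_model("wrist");im=read_camera("wrist");cv2.imwrite("pics/w2.png",im[:,:,::-1])
E
```

```text
t 3.4167 jig [-243.9   29.4] hd -18.14 z 0.0179 gap 0.0259 F [-0.3  0.3 -0.3]
tool shift cm [-0.06 -0.29 -0.01] spin -0.14
```

View pics/w2.png

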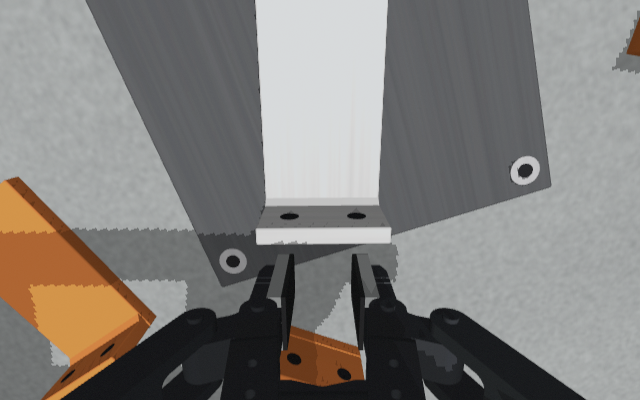

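Request:
play_rows(
  targets=[-0.4, -0.03, -0.2, 0, 0, -0.4, -0.03, -0.2, 0, 0, -0.4, 0, -0.2, 0, 0, -0.4, 0, -0.2, 0, 0, -0.4, 0, -0.2, 0, 0, -0.4, 0, -0.2, 0, 0, -0.4, 0, -0.2, 0, 0, -0.4, 0, -0.1, 0, 0],
)

```text
t: 4.13
eef_pos: [0.5656, -0.1374, 0.0183]
ee_rot: [[0.949, -0.315, 0.021], [-0.315, -0.949, -0.008], [0.022, 0.001, -1.0]]
force: [0.0, -0.6, 0.5]
finger_gap: 0.0255
```

```bash
cat >> h.py <<'E'
def look(tag):
    m=camera_model("wrist");im=read_camera("wrist");cv2.imwrite(f"pics/{tag}.png",im[:,:,::-1]);return m,im
E
python3 - <<'E'
from h import *
plan(-229.6,25.5,-18,.018)
look("w3")
E
```

```text
t 4.1333 jig [-228.5   24.3] hd -18.14 z 0.0183 gap 0.0255 F [ 0.  -0.6  0.5]
tool shift cm [-0.08  0.14  0.03] spin -0.14
```

View pics/w3.png

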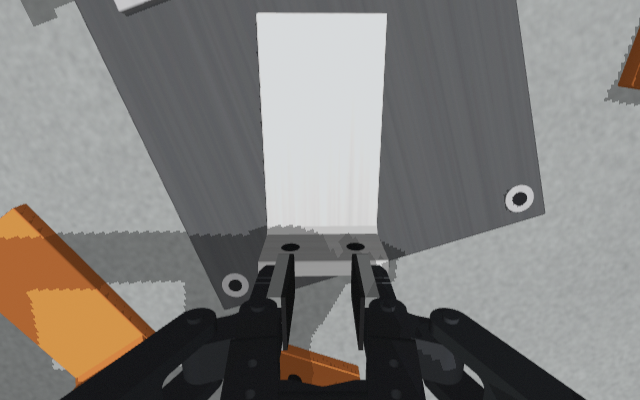

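```bash
cat >> h.py <<'E'
def toe(m,a,b):
    A=w2j(onz(m,*a,.022));B=w2j(onz(m,*b,.022));d=A-B;hd=np.degrees(np.arctan2(d[1],d[0]))-90
    c=(A+B)/2;u=np.array([np.cos(np.radians(hd)),np.sin(np.radians(hd))])
    print("toe",A.round(1),B.round(1),"w",np.hypot(*d).round(1),"hd",hd.round(2),"ctr",c.round(1),"back",(c-115*u).round(1),"com",(c-68*u).round(1))
E
python3 - <<'E'
from h import *
m=camera_model("wrist");toe(m,(257,14),(387,13))
E
```

```text
toe [-113.3   17.8] [-131.1  -38.8] w 59.3 hd -17.45 ctr [-122.2  -10.5] back [-231.9   24. ] com [-187.     9.9]
```

```bash
python3 - <<'E'
from h import *
im=read_camera("scene");cv2.imwrite("pics/s1.png",cv2.resize(im[80:280,180:400,::-1],None,fx=3,fy=3,interpolation=cv2.INTER_CUBIC))
m=camera_model("scene");o=get_obs();q=np.array(proj(m,o["eef_pos"]));print(q,(q-[180,80])*3)
m=camera_model("wrist");R=np.array(o["ee_rot"])
for a in [(0,0,0),(.0128,0,0),(.0128,-.011,0),(.0128,.011,0),(.0128,-.011,-.03),(.0128,-.011,-.05),(.0128,-.011,-.07)]:
  print(a,np.round(proj(m,o["eef_pos"]+R@np.array(a)),0))
E
```

```text
[248.59482612 207.94561093] [205.78447836 383.83683278]
(0, 0, 0) [322. 236.]
(0.0128, 0, 0) [345. 236.]
(0.0128, -0.011, 0) [345. 218.]
(0.0128, 0.011, 0) [344. 254.]
(0.0128, -0.011, -0.03) [349. 240.]
(0.0128, -0.011, -0.05) [352. 260.]
(0.0128, -0.011, -0.07) [357. 285.]
```

View pics/s1.png

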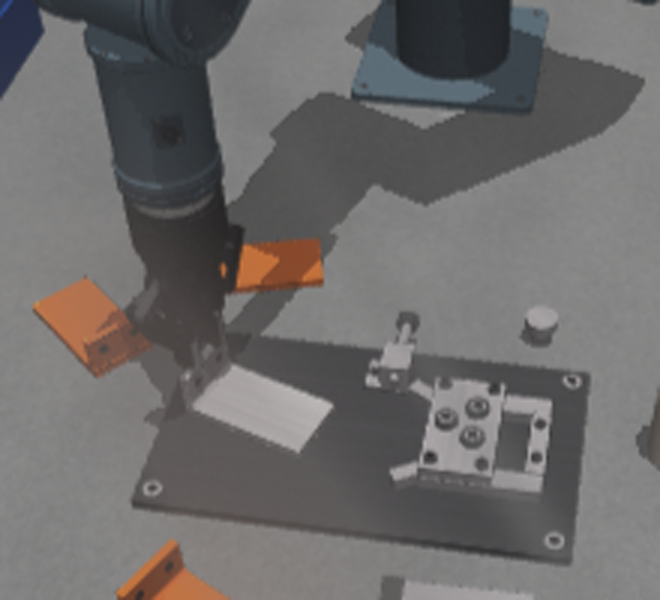

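```bash
python3 - <<'E'
from h import *
m=camera_model("scene");p=np.array([.247,-.491,.191]);x=np.array([.449,-.893,0])
im=cv2.imread("pics/scene0.png")[0:100,90:220];im=cv2.resize(im,None,fx=5,fy=5,interpolation=cv2.INTER_CUBIC)
im=cv2.convertScaleAbs(im,alpha=1.8,beta=20)
for z,c in [(0,(0,255,0)),(.013,(0,255,255)),(.06,(0,0,255))]:
  for s in (-.043,.043):
    q=(np.array(proj(m,p+s*x+[0,0,z]))-[90,0]+.5)*5;cv2.circle(im,tuple(q.astype(int).tolist()),4,c,1)
cv2.imwrite("pics/g0.png",im)
E
```

```text
(no output)
```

View pics/g0.png

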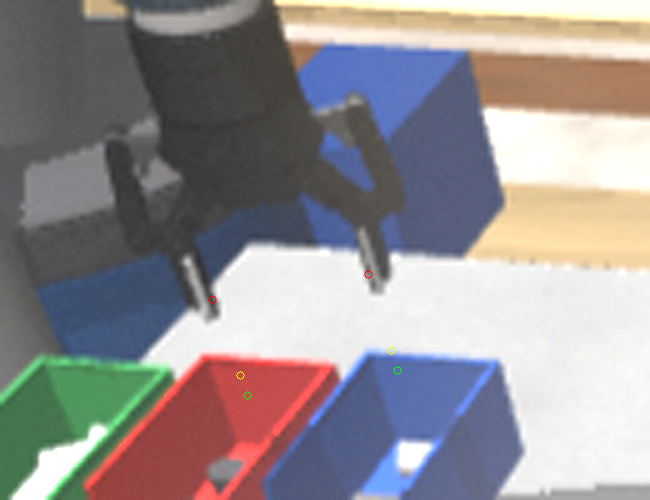

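Request:
play_rows(
  targets=[-0.4, 0, 0.7, 0, 0, -0.4, 0, 0.7, 0, 0, -0.4, -0.1, 0.6, 0, 0, -0.4, 0, 0, 0, 0, -0.4, 0, 0, 0, 0],
)

```text
t: 4.65
eef_pos: [0.5574, -0.1588, 0.0183]
ee_rot: [[0.949, -0.315, 0.021], [-0.315, -0.949, -0.008], [0.022, 0.001, -1.0]]
force: [-0.1, -0.8, -0.6]
finger_gap: 0.0257
```

```bash
python3 - <<'E'
from h import *
plan(-250,31.5,-18,.008)
look("w4")
E
```

```text
t 4.65 jig [-250.    32.5] hd -18.14 z 0.0183 gap 0.0257 F [-0.1 -0.8 -0.6]
tool shift cm [ 0.07 -0.03  1.03] spin -0.14
```

View pics/w4.png

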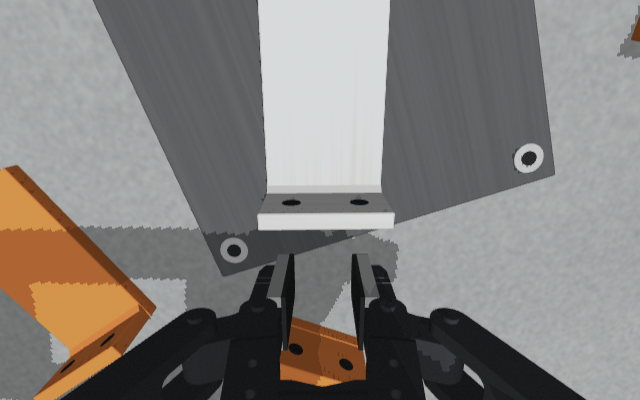

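Request:
play_rows(
  targets=[-0.4, 0, 0, 0.5, 0, -0.4, 0, 0, 0.5, 0, -0.4, 0, 0, 0.5, 0, -0.4, 0, 0, 0.5, 0, -0.4, 0, 0, 0.3, 0, -0.4, 0, 0, 0, 0],
)

```text
t: 5.2
eef_pos: [0.5576, -0.1586, -0.0076]
ee_rot: [[0.949, -0.315, 0.02], [-0.315, -0.949, -0.008], [0.021, 0.001, -1.0]]
force: [0.3, 0.0, 0.2]
finger_gap: 0.0254
```

```bash
python3 - <<'E'
from h import *
plan(-250,31.5,-18,-.02)
look("w5")
E
```

```text
t 5.2 jig [-249.8   32.2] hd -18.15 z -0.0076 gap 0.0254 F [0.3 0.  0.2]
tool shift cm [ 0.05 -0.    1.24] spin -0.15
```

View pics/w5.png

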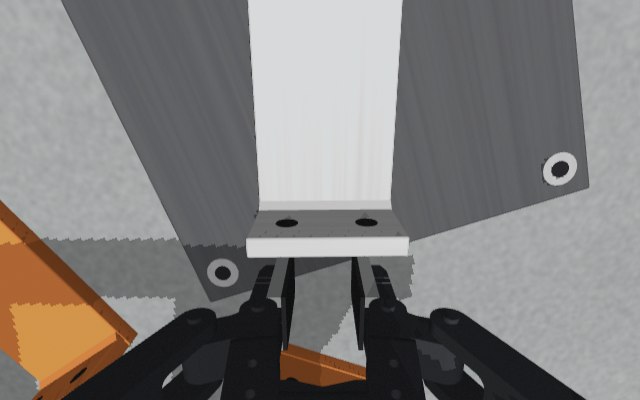

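Request:
play_rows(
  targets=[-0.4, 0, 0, 0.4, 0, -0.4, 0, 0, 0.4, 0, -0.4, 0, 0, 0.3, 0, -0.4, 0, 0, 0, 0],
)

```text
t: 5.58
eef_pos: [0.5583, -0.1586, -0.0194]
ee_rot: [[0.949, -0.314, 0.02], [-0.314, -0.949, -0.008], [0.022, 0.001, -1.0]]
force: [-0.7, -0.3, -0.5]
finger_gap: 0.026
```

Request:
play_rows(
  targets=[-0.4, 0, 0, 0.2, 0, -0.4, 0, 0, 0.2, 0, -0.4, 0, 0, 0, 0],
)

```text
t: 5.83
eef_pos: [0.5585, -0.1587, -0.0237]
ee_rot: [[0.949, -0.314, 0.021], [-0.314, -0.949, -0.008], [0.022, 0.001, -1.0]]
force: [0.4, -0.2, 0.1]
finger_gap: 0.0256
```

Request:
play_rows(
  targets=[-0.4, 0, 0, 0.2, 0, -0.4, 0, 0, 0.2, 0, -0.4, 0, 0, 0, 0],
)

```text
t: 6.08
eef_pos: [0.559, -0.1589, -0.0274]
ee_rot: [[0.949, -0.314, 0.021], [-0.314, -0.949, -0.009], [0.023, 0.001, -1.0]]
force: [0.1, 0.2, 0.5]
finger_gap: 0.0255
```

```bash
python3 - <<'E'
from h import *
plan(-250,31.5,-18,-.03)
look("w6")
E
```

```text
t 6.0833 jig [-250.    30.9] hd -18.12 z -0.0274 gap 0.0255 F [0.1 0.2 0.5]
tool shift cm [-0.06  0.02  0.26] spin -0.12
```

View pics/w6.png

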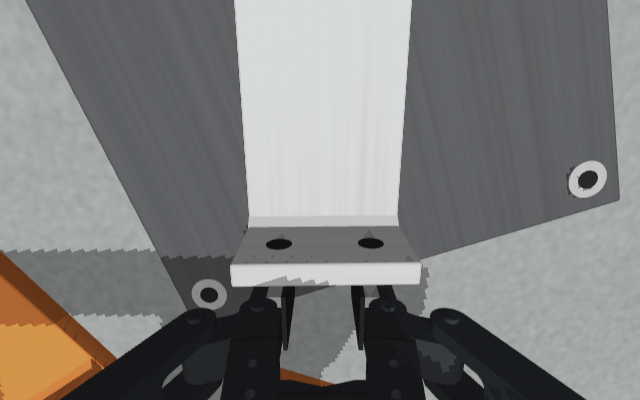

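Request:
play_rows(
  targets=[-0.4, 0, 0, 0.2, 0, -0.4, 0, 0, 0.15, 0, -0.4, 0, 0, 0, 0],
)

```text
t: 6.38
eef_pos: [0.5592, -0.159, -0.0268]
ee_rot: [[0.949, -0.314, 0.022], [-0.314, -0.949, -0.009], [0.024, 0.002, -1.0]]
force: [0.6, -0.2, 1.1]
finger_gap: 0.0258
```

Request:
play_rows(
  targets=[-0.4, 0, 0, 0.15, 0, -0.4, 0, 0, 0.15, 0, -0.4, 0, 0, 0, 0],
)

```text
t: 6.63
eef_pos: [0.5599, -0.1593, -0.0271]
ee_rot: [[0.949, -0.314, 0.024], [-0.313, -0.95, -0.011], [0.026, 0.002, -1.0]]
force: [1.0, -1.4, -0.5]
finger_gap: 0.0254
```

```bash
python3 - <<'E'
from h import *
plan(-250,31.5,-18,-.03)
o=get_obs();print(np.round(o["q"],2),np.round(o["joint_efforts"],2),o["torque"])
look("w7")
im=read_camera("scene");cv2.imwrite("pics/s2.png",cv2.resize(im[150:280,200:320,::-1],None,fx=5,fy=5,interpolation=cv2.INTER_CUBIC))
E
```

```text
t 6.6333 jig [-250.4   30. ] hd -18.07 z -0.0271 gap 0.0254 F [ 1.  -1.4 -0.5]
tool shift cm [-0.17  0.01  0.29] spin -0.07
[-26.91  30.29  99.02   0.11  49.18  -8.71] [ 1.000e-02 -5.222e+01 -2.133e+01 -1.000e-02  0.000e+00  0.000e+00] [0.00668445 0.03110404 0.02606905]
```

View pics/s2.png

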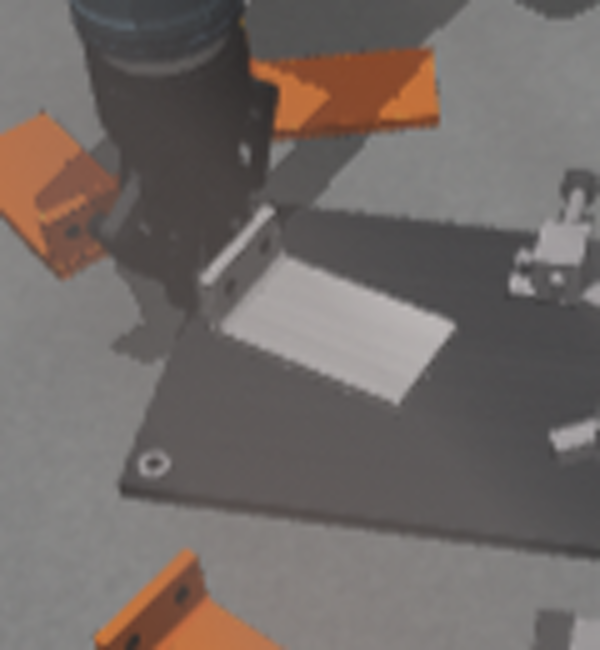

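View pics/w7.png

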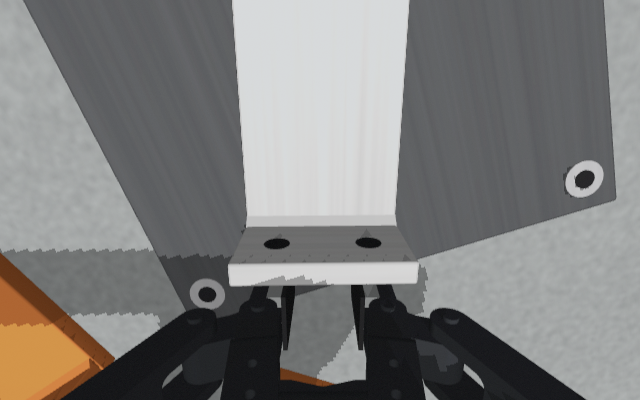

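Request:
play_rows(
  targets=[-0.4, 0, 0, 0.2, 0],
)

```text
t: 6.82
eef_pos: [0.5603, -0.1595, -0.0277]
ee_rot: [[0.949, -0.314, 0.025], [-0.313, -0.95, -0.011], [0.027, 0.003, -1.0]]
force: [-10.7, 4.7, 37.9]
finger_gap: 0.0256
```

Request:
play_rows(
  targets=[-0.4, 0, 0, -0.3, 0, -0.4, 0, 0, -0.2, 0, -0.4, 0, 0, 0, 0],
)

```text
t: 7.07
eef_pos: [0.5604, -0.1596, -0.0225]
ee_rot: [[0.949, -0.314, 0.025], [-0.313, -0.95, -0.011], [0.028, 0.003, -1.0]]
force: [0.1, -0.6, -0.6]
finger_gap: 0.0254
```

```bash
python3 - <<'E'
from h import *
plan(-242,28.8,-18,-.0225)
m,im=look("w8");print(im.shape)
E
```

```text
t 7.0667 jig [-250.7   29.5] hd -18.07 z -0.0225 gap 0.0254 F [ 0.1 -0.6 -0.6]
tool shift cm [-0.21 -0.85 -0.01] spin -0.07
(400, 640, 3)
```

Request:
play_rows(
  targets=[-0.4, -0.1, -0.2, 0, 0, -0.4, -0.05, -0.2, 0, 0, -0.4, 0, -0.2, 0, 0, -0.4, 0, -0.2, 0, 0],
)

```text
t: 7.45
eef_pos: [0.5602, -0.1509, -0.0249]
ee_rot: [[0.949, -0.314, 0.022], [-0.314, -0.949, -0.01], [0.024, 0.003, -1.0]]
force: [-1.6, -1.4, 0.9]
finger_gap: 0.0256
```

Request:
play_rows(
  targets=[-0.4, 0, -0.2, 0, 0, -0.4, 0, -0.2, 0, 0],
)

```text
t: 7.62
eef_pos: [0.5614, -0.1472, -0.0251]
ee_rot: [[0.949, -0.314, 0.022], [-0.314, -0.949, -0.011], [0.024, 0.003, -1.0]]
force: [-0.3, -1.4, 1.3]
finger_gap: 0.0254
```

```bash
python3 - <<'E'
from h import *
plan(-242,28.8,-18,-.0225)
m,im=look("w9")
E
```

```text
t 7.6167 jig [-238.3   28.5] hd -18.08 z -0.0251 gap 0.0254 F [-0.3 -1.4  1.3]
tool shift cm [ 0.09  0.36 -0.26] spin -0.08
```

View pics/w9.png

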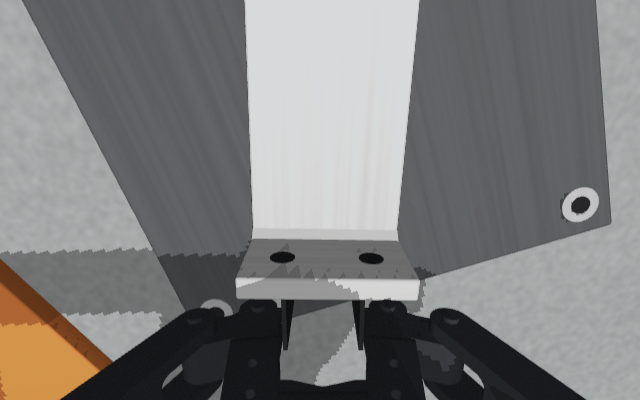

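Request:
play_rows(
  targets=[-0.4, 0, -0.2, -0.1, 0, -0.4, 0, -0.2, -0.1, 0, -0.4, 0, -0.2, 0, 0, -0.4, 0, -0.2, 0, 0],
)

```text
t: 8.0
eef_pos: [0.5643, -0.1386, -0.0232]
ee_rot: [[0.949, -0.314, 0.022], [-0.314, -0.949, -0.01], [0.024, 0.003, -1.0]]
force: [-1.3, -1.4, -0.4]
finger_gap: 0.0256
```

```bash
python3 - <<'E'
from h import *
plan(-242,28.8,-18,-.0225)
m,im=look("w10")
E
```

```text
t 8.0 jig [-229.6   25.7] hd -18.1 z -0.0232 gap 0.0256 F [-1.3 -1.4 -0.4]
tool shift cm [ 0.09  1.27 -0.06] spin -0.1
```

View pics/w10.png

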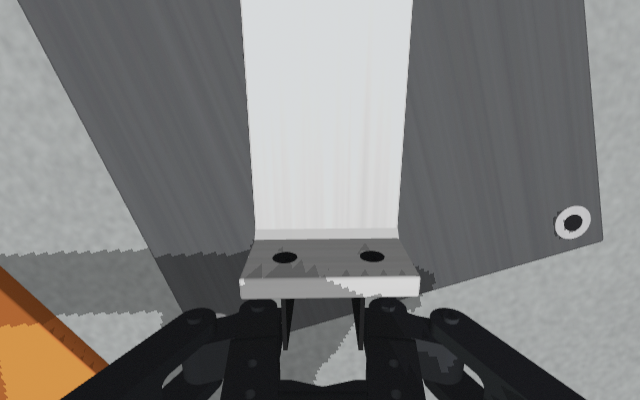

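```bash
cat >> h.py <<'E'
def back(m,a,b,z=.057):
    A=w2j(onz(m,*a,z));B=w2j(onz(m,*b,z));d=A-B;hd=np.degrees(np.arctan2(d[1],d[0]))-90;c=(A+B)/2
    u=np.array([np.cos(np.radians(hd)),np.sin(np.radians(hd))]);print("back",A.round(1),B.round(1),"w",np.hypot(*d).round(1),"hd",hd.round(2),"ctr",c.round(1),"com",(c+47*u).round(1),"toe",(c+115*u).round(1))
E
python3 - <<'E'
from h import *
m=camera_model("wrist");back(m,(240,299),(419,296));back(m,(239,280),(420,277))
E
```

```text
back [-208.6   49.5] [-227.    -7.9] w 60.2 hd -17.79 ctr [-217.8   20.8] com [-173.     6.4] toe [-108.3  -14.3]
back [-201.8   47.1] [-220.    -9.8] w 59.8 hd -17.73 ctr [-210.9   18.6] com [-166.1    4.3] toe [-101.4  -16.4]
```

Request:
play_rows(
  targets=[-0.4, 0.1, -0.23, 0, -1, -0.4, 0.1, -0.23, 0, -1, -0.4, 0.1, -0.23, 0, -1, -0.4, 0.1, -0.23, 0, -1, -0.4, 0.1, -0.23, 0, -1, -0.4, 0.1, -0.23, 0, -1],
)

```text
t: 8.55
eef_pos: [0.5747, -0.1254, -0.0231]
ee_rot: [[0.979, -0.203, 0.022], [-0.203, -0.979, -0.01], [0.024, 0.006, -1.0]]
force: [0.5, -0.4, 0.3]
finger_gap: 0.0255
```

```bash
python3 - <<'E'
from h import *
plan(-242,28.8,-18,-.0225)
m,im=look("w11")
E
```

```text
t 8.55 jig [-216.4   15.3] hd -11.52 z -0.0231 gap 0.0255 F [ 0.5 -0.4  0.3]
tool shift cm [-0.81  2.78 -0.06] spin 6.48
```

View pics/w11.png

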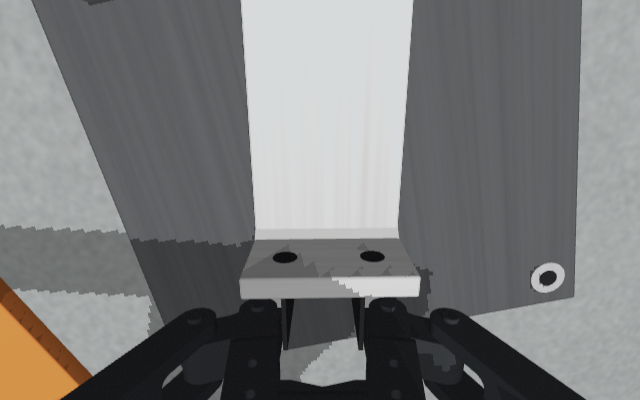

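Request:
play_rows(
  targets=[-0.4, 0.1, -0.23, 0, -1, -0.4, 0.1, -0.23, 0, -1, -0.4, 0.1, -0.23, 0, -1, -0.4, 0.1, -0.23, 0, -1, -0.4, 0.1, -0.23, 0, -1, -0.4, 0.1, -0.23, 0, -1, -0.4, 0.1, -0.23, 0, -1],
)

```text
t: 9.18
eef_pos: [0.5853, -0.1088, -0.023]
ee_rot: [[0.997, -0.069, 0.022], [-0.069, -0.998, -0.01], [0.023, 0.009, -1.0]]
force: [-0.0, -0.9, 0.6]
finger_gap: 0.0255
```

```bash
python3 - <<'E'
from h import *
plan(-242,28.8,-18,-.0225)
m,im=look("w12")
E
```

```text
t 9.1833 jig [-199.9    4.8] hd -3.75 z -0.023 gap 0.0255 F [-0.  -0.9  0.6]
tool shift cm [-2.12  4.36 -0.07] spin 14.25
```

View pics/w12.png

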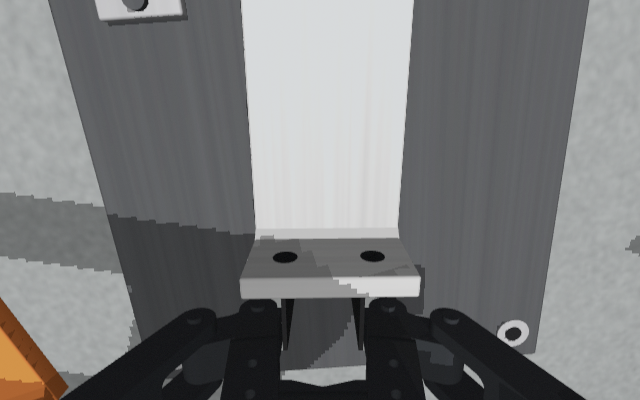

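Request:
play_rows(
  targets=[-0.4, 0.1, -0.23, 0, -1, -0.4, 0.1, -0.23, 0, -1, -0.4, 0.1, -0.23, 0, -1, -0.4, 0, 0, 0, 0],
)

```text
t: 9.57
eef_pos: [0.5893, -0.1007, -0.023]
ee_rot: [[1.0, -0.009, 0.023], [-0.009, -1.0, -0.01], [0.023, 0.01, -1.0]]
force: [1.2, -0.7, 0.1]
finger_gap: 0.0255
```

```bash
python3 - <<'E'
from h import *
plan(-242,0,0,-.0225)
im=read_camera("top");cv2.imwrite("pics/t2.png",cv2.resize(im[130:270,225:420,::-1],None,fx=4,fy=4,interpolation=cv2.INTER_CUBIC))
im=read_camera("scene");cv2.imwrite("pics/s3.png",cv2.resize(im[150:280,220:400,::-1],None,fx=4,fy=4,interpolation=cv2.INTER_CUBIC))
E
```

```text
t 9.5667 jig [-191.8    0.8] hd -0.32 z -0.023 gap 0.0255 F [ 1.2 -0.7  0.1]
tool shift cm [0.1  5.02 0.  ] spin -0.32
```

View pics/t2.png

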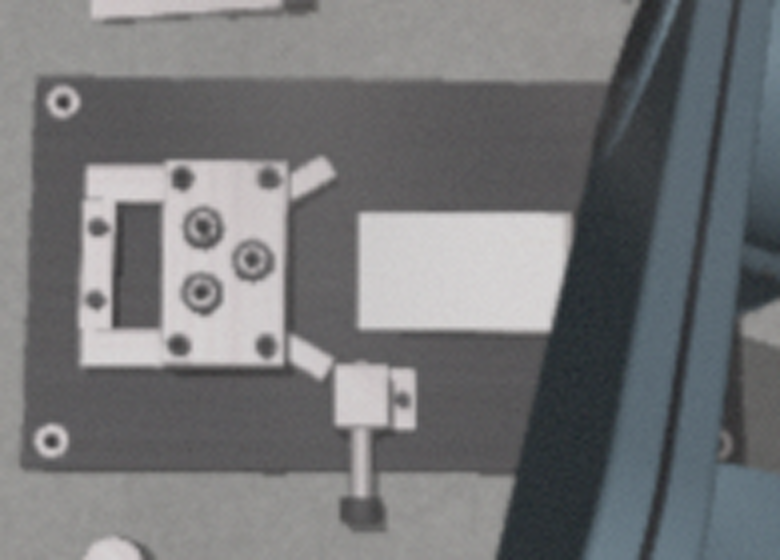

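View pics/s3.png

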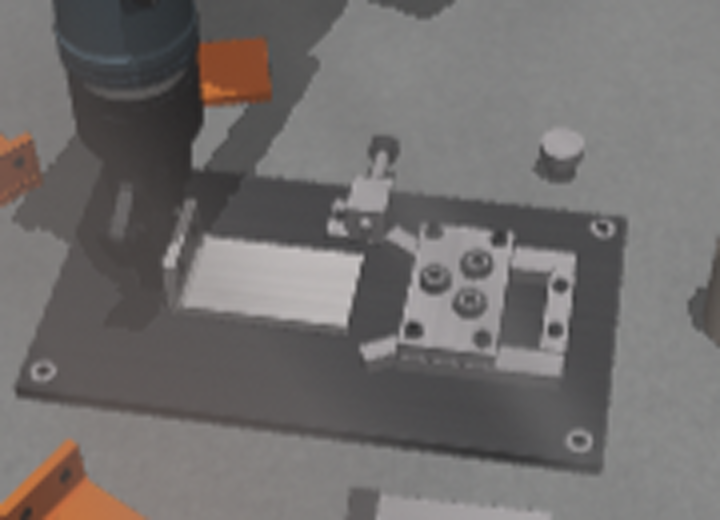

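```bash
python3 - <<'E'
from h import *
m=camera_model("top")
px=lambda x,y:((x+.5)/4-.5+225,(y+.5)/4-.5+130)
for n,p,z in [("toeT",(358,213),.022),("toeB",(358,330),.022),("footT",(570,213),.022),("footB",(553,331),.022),("winT",(140,202),.025),("winB",(140,329),.025),("railoutT",(86,165),.025),("railoutB",(82,368),.025),("leadT",(325,160),.025),("leadB",(322,380),.025),("leadTin",(336,174),.025),("leadBin",(331,358),.025),("bpT",(288,160),.038),("bpB",(288,367),.038)]:
  print(n,w2j(onz(m,*px(*p),z)).round(1))
E
```

```text
toeT [-65.1 -28.4]
toeB [-65.3  30.4]
footT [-171.6  -29.2]
footB [-162.1   30.4]
winT [ 43.1 -32.5]
winB [41.6 30.8]
railoutT [ 70.3 -51. ]
railoutB [69.3 50.1]
leadT [-48.4 -54.6]
leadB [-47.7  55.4]
leadTin [-54.  -47.5]
leadBin [-52.   44.6]
bpT [-30.3 -51.5]
bpB [-31.3  50.2]
```

Request:
play_rows(
  targets=[-0.4, 0.015, -0.3, 0, 0, -0.4, 0.015, -0.3, 0, 0, -0.4, 0.015, -0.3, 0, 0, -0.4, 0.015, -0.3, 0, 0, -0.4, 0.015, -0.3, 0, 0, -0.4, 0.015, -0.3, 0, 0, -0.4, 0.015, -0.3, 0, 0, -0.4, 0.015, -0.3, 0, 0, -0.4, 0.015, -0.3, 0, 0, -0.4, 0.015, -0.2, 0, 0],
)

```text
t: 10.5
eef_pos: [0.591, -0.0699, -0.023]
ee_rot: [[1.0, -0.012, 0.023], [-0.012, -1.0, -0.011], [0.023, 0.011, -1.0]]
force: [-0.8, -1.1, 0.8]
finger_gap: 0.0255
```

```bash
python3 - <<'E'
from h import *
plan(-242,0,0,-.0225)
im=read_camera("top");cv2.imwrite("pics/t3.png",cv2.resize(im[130:270,225:420,::-1],None,fx=4,fy=4,interpolation=cv2.INTER_CUBIC))
look("w13")
E
```

```text
t 10.5 jig [-160.9   -0.8] hd -0.47 z -0.023 gap 0.0255 F [-0.8 -1.1  0.8]
tool shift cm [-0.01  8.11  0.03] spin -0.47
```

View pics/t3.png

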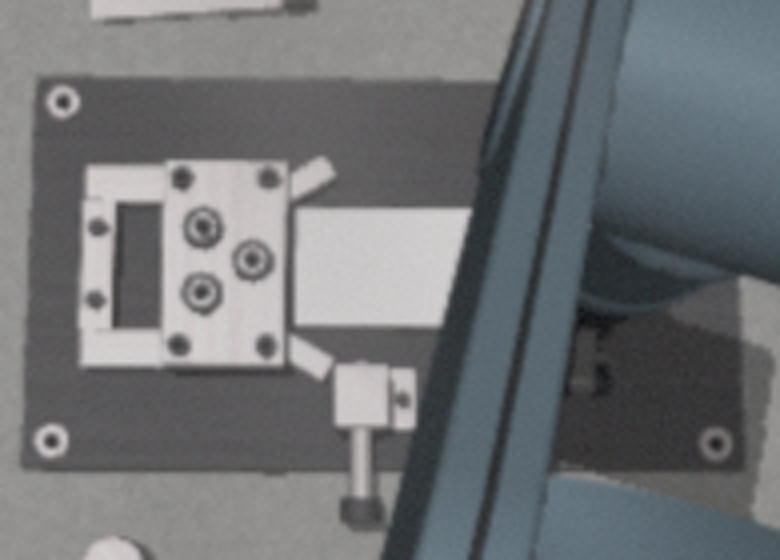

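View pics/w13.png

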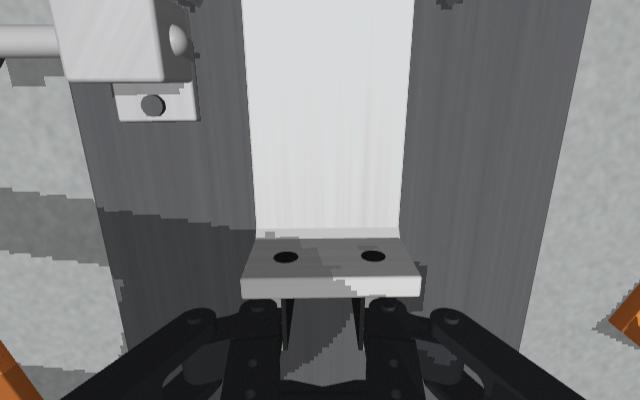

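Request:
play_rows(
  targets=[-0.4, 0, 0.5, 0, 0, -0.4, 0, 0.5, -0.5, 0, -1, 0, 0, -0.6, -0.4, -1, 0, 0, 0, 0, -1, 0, 0, 0, 0, -1, 0, 0, 0, 0],
)

```text
t: 11.1
eef_pos: [0.5905, -0.0805, -0.0106]
ee_rot: [[1.0, -0.005, 0.023], [-0.004, -1.0, -0.01], [0.023, 0.009, -1.0]]
force: [0.1, 0.1, 0.7]
finger_gap: 0.0002
```

```bash
python3 - <<'E'
from h import *
plan(-165,-.7,0,-.012)
look("w14")
E
```

```text
t 11.1 jig [-171.5   -0.3] hd -0.05 z -0.0106 gap 0.0002 F [0.1 0.1 0.7]
tool shift cm [ 0.03 -0.65  0.13] spin -0.05
```

View pics/w14.png

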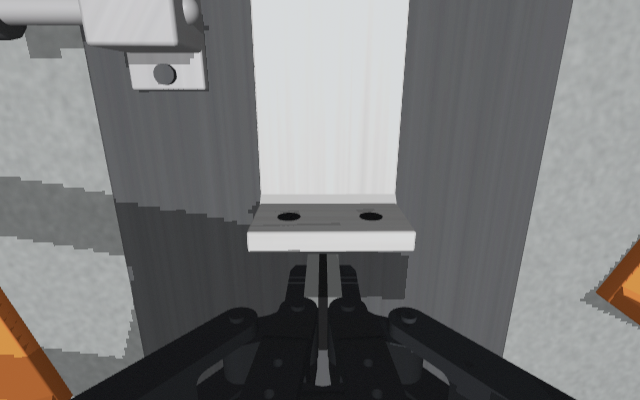

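Request:
play_rows(
  targets=[-1, 0, -0.3, 0, 0, -1, 0, -0.3, 0, 0, -1, 0, -0.3, 0, 0, -1, 0, -0.3, 0, 0, -1, 0, -0.3, 0, 0, -1, 0, -0.3, 0, 0, -1, 0, -0.3, 0, 0, -1, 0, -0.3, 0, 0, -1, 0, -0.3, 0, 0, -1, 0, -0.3, 0, 0],
)

```text
t: 11.98
eef_pos: [0.5908, -0.0485, -0.0111]
ee_rot: [[1.0, -0.004, 0.023], [-0.004, -1.0, -0.011], [0.023, 0.011, -1.0]]
force: [-0.3, -1.9, -0.1]
finger_gap: 0.0001
```

```bash
python3 - <<'E'
from h import *
plan(-73,-.7,0,-.012)
look("w15")
E
```

```text
t 11.9833 jig [-139.5   -0.5] hd -0.04 z -0.0111 gap 0.0001 F [-0.3 -1.9 -0.1]
tool shift cm [ 0.02 -6.65  0.01] spin -0.04
```

View pics/w15.png

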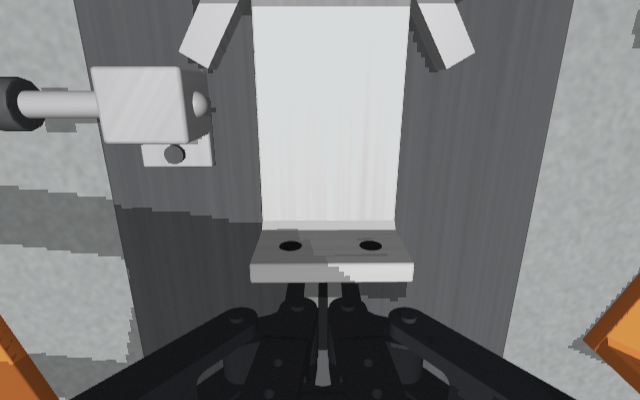

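Request:
play_rows(
  targets=[-1, 0, -0.3, 0, 0, -1, 0, -0.3, 0, 0, -1, 0, -0.3, 0, 0, -1, 0, -0.3, 0, 0, -1, 0, -0.3, 0, 0, -1, 0, -0.3, 0, 0, -1, 0, -0.3, 0, 0, -1, 0, -0.3, 0, 0, -1, 0, -0.3, 0, 0, -1, 0, -0.3, 0, 0],
)

```text
t: 12.87
eef_pos: [0.5912, -0.0154, -0.0112]
ee_rot: [[1.0, -0.004, 0.023], [-0.004, -1.0, -0.011], [0.023, 0.011, -1.0]]
force: [-0.3, -1.9, 1.4]
finger_gap: -0.0001
```

```bash
python3 - <<'E'
from h import *
plan(-73,-.7,0,-.012)
look("w16")
E
```

```text
t 12.8667 jig [-106.4   -0.8] hd -0.04 z -0.0112 gap -0.0001 F [-0.3 -1.9  1.4]
tool shift cm [-0.01 -3.34  0.05] spin -0.04
```

View pics/w16.png

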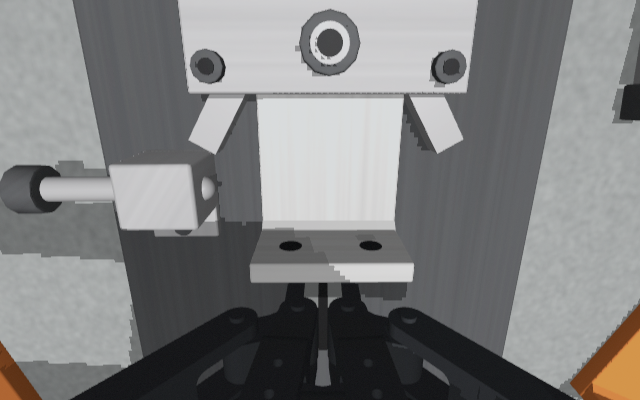

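Request:
play_rows(
  targets=[-1, 0, -0.3, 0, 0, -1, 0, -0.3, 0, 0, -1, 0, -0.3, 0, 0, -1, 0, -0.3, 0, 0, -1, 0, -0.3, 0, 0, -1, 0, -0.3, 0, 0, -1, 0, -0.3, 0, 0, -1, 0, -0.2, 0, 0],
)

```text
t: 13.58
eef_pos: [0.5915, 0.0103, -0.0112]
ee_rot: [[1.0, -0.004, 0.024], [-0.004, -1.0, -0.012], [0.024, 0.011, -1.0]]
force: [0.1, -1.8, 1.1]
finger_gap: -0.0
```

```bash
python3 - <<'E'
from h import *
plan(-73,-.7,0,-.012)
look("w17")
E
```

```text
t 13.5833 jig [-80.7  -1. ] hd -0.03 z -0.0112 gap -0.0 F [ 0.1 -1.8  1.1]
tool shift cm [-0.03 -0.77  0.07] spin -0.03
```

View pics/w17.png

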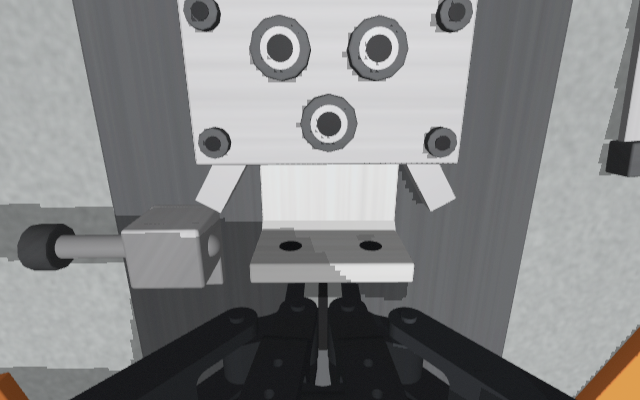

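Request:
play_rows(
  targets=[-1, 0, -0.15, 0, 0, -1, 0, -0.15, 0, 0, -1, 0, -0.15, 0, 0],
)

```text
t: 13.88
eef_pos: [0.5915, 0.0154, -0.0112]
ee_rot: [[1.0, -0.004, 0.024], [-0.004, -1.0, -0.011], [0.024, 0.011, -1.0]]
force: [-0.5, -1.2, 1.5]
finger_gap: -0.0001
```

Request:
play_rows(
  targets=[-1, 0, -0.12, 0, 0, -1, 0, -0.12, 0, 0],
)

```text
t: 14.05
eef_pos: [0.5916, 0.0179, -0.0112]
ee_rot: [[1.0, -0.004, 0.024], [-0.004, -1.0, -0.012], [0.024, 0.012, -1.0]]
force: [0.5, -2.2, 1.5]
finger_gap: -0.0002
```

Request:
play_rows(
  targets=[-1, 0, -0.1, 0, 0],
)

```text
t: 14.13
eef_pos: [0.5915, 0.019, -0.0112]
ee_rot: [[1.0, -0.004, 0.024], [-0.004, -1.0, -0.012], [0.024, 0.012, -1.0]]
force: [0.5, -2.0, 1.8]
finger_gap: -0.0002
```

Request:
play_rows(
  targets=[-1, 0, -0.1, 0, 0],
)

```text
t: 14.22
eef_pos: [0.5916, 0.0201, -0.0112]
ee_rot: [[1.0, -0.004, 0.024], [-0.004, -1.0, -0.012], [0.024, 0.012, -1.0]]
force: [-0.5, -2.6, 1.7]
finger_gap: 0.0001
```

Request:
play_rows(
  targets=[-1, 0, -0.1, 0, 0],
)

```text
t: 14.3
eef_pos: [0.5919, 0.0204, -0.0111]
ee_rot: [[1.0, -0.004, 0.025], [-0.004, -1.0, -0.013], [0.025, 0.013, -1.0]]
force: [2.1, -7.9, 0.3]
finger_gap: 0.0001
```

Request:
play_rows(
  targets=[-1, 0, -0.1, 0, 0],
)

```text
t: 14.38
eef_pos: [0.5925, 0.0204, -0.011]
ee_rot: [[1.0, -0.004, 0.026], [-0.003, -1.0, -0.014], [0.026, 0.014, -1.0]]
force: [0.6, -7.5, 0.6]
finger_gap: 0.0
```

Request:
play_rows(
  targets=[-1, 0, -0.1, 0, 0],
)

```text
t: 14.47
eef_pos: [0.5926, 0.0202, -0.011]
ee_rot: [[1.0, -0.003, 0.026], [-0.003, -1.0, -0.016], [0.026, 0.016, -1.0]]
force: [-1.5, -7.8, 1.2]
finger_gap: -0.0001
```

Request:
play_rows(
  targets=[-1, 0, 0.4, 0, 0, -1, 0, 0.8, 0, 0, -1, 0, 0.8, -1, 0, -1, 0, 0, -3, 0, -1, 0, 0, -3, 0, -1, 0, 0, -3, 0, -1, 0, 0, -2, 0, -1, 0, 0, 0, 0],
)

```text
t: 15.13
eef_pos: [0.5857, 0.0001, 0.1133]
ee_rot: [[1.0, -0.005, 0.016], [-0.005, -1.0, -0.01], [0.016, 0.01, -1.0]]
force: [0.9, -0.2, 0.6]
finger_gap: -0.0001
```

```bash
python3 - <<'E'
from h import *
plan(-67,170,-90,.11)
look("w18")
im=read_camera("top");cv2.imwrite("pics/t4.png",cv2.resize(im[130:270,225:420,::-1],None,fx=4,fy=4,interpolation=cv2.INTER_CUBIC))
E
```

```text
t 15.1333 jig [-90.9   4.8] hd -0.08 z 0.1133 gap -0.0001 F [ 0.9 -0.2  0.6]
tool shift cm [-16.53  -2.37   0.05] spin 89.92
```

View pics/w18.png

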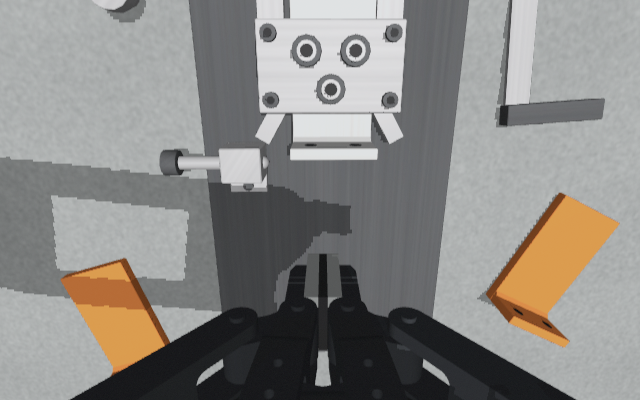

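View pics/t4.png

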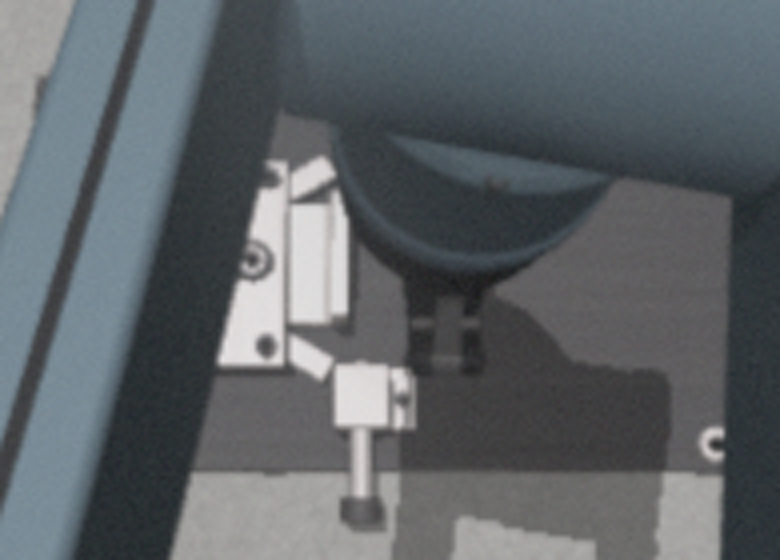

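```bash
python3 - <<'E'
from h import *
m=camera_model("wrist");back(m,(291,160),(377,159));back(m,(291,150),(377,149))
print("bp",w2j(onz(m,257,113,.038)),w2j(onz(m,404,113,.038)));print("knob",w2j(onz(m,163,162,.03)),"hous",w2j(onz(m,221,150,.044)),w2j(onz(m,221,182,.044)))
mt=camera_model("top");px=lambda x,y:((x+.5)/4-.5+225,(y+.5)/4-.5+130)
for p in [(348,200),(348,315)]: print(w2j(onz(mt,*px(*p),.057)))
E
```

```text
back [-57.7  26.8] [-57.2 -31.3] w 58.1 hd 0.54 ctr [-57.5  -2.3] com [-10.5  -1.8] toe [57.5 -1.2]
back [-51.   26.6] [-50.4 -31. ] w 57.6 hd 0.55 ctr [-50.7  -2.2] com [-3.7 -1.7] toe [64.3 -1.1]
bp [-28.26434529  51.08099624] [-28.3643606  -51.88487366]
knob [-64.47276166 124.91031028] hous [-53.11626695  76.84081879] [-76.38341686  78.94524383]
[-59.50656922 -27.96868027]
[-59.73524535  27.10108031]
```

Request:
play_rows(
  targets=[-1, -3.3, -0.5, 0, 0, -1, -3.3, -0.5, 0, 0, -1, -3.3, -0.5, 0, 0, -1, -3.3, -0.5, 0, 0, -1, -3.3, -0.4, 0, 0, -1, 0, 0, 0, 7, -1, 0, 0, 0, 7, -1, 0, 0, 0, 7, -1, 0, 0, 0, 7, -1, 0, 0, 0, 7],
)

```text
t: 16.07
eef_pos: [0.3957, 0.0286, 0.0918]
ee_rot: [[0.807, -0.59, -0.02], [-0.59, -0.807, -0.001], [-0.016, 0.013, -1.0]]
force: [-0.5, 0.1, 0.3]
finger_gap: -0.0001
```

Request:
play_rows(
  targets=[-1, 0, 0, 0, 7, -1, 0, 0, 0, 7, -1, 0, 0, 0, 7, -1, 0, 0, 0, 7, -1, 0, 0, 0, 7, -1, 0, 0, 0, 7, -1, 0, 0, 0, 7, -1, 0, 0, 0, 3, -1, 0, 0, 0, 0, -1, 0, 0, 0, 0],
)

```text
t: 16.9
eef_pos: [0.3809, 0.0312, 0.0787]
ee_rot: [[0.004, -0.999, -0.052], [-1.0, -0.005, 0.008], [-0.009, 0.051, -0.999]]
force: [-0.3, 0.4, -0.3]
finger_gap: 0.0001
```

```bash
python3 - <<'E'
from h import *
plan(-66,165,-90,.04)
look("w19")
im=read_camera("top");cv2.imwrite("pics/t5.png",cv2.resize(im[130:270,225:420,::-1],None,fx=4,fy=4,interpolation=cv2.INTER_CUBIC))
E
```

```text
t 16.9 jig [-60.6 209.7] hd -89.52 z 0.0787 gap 0.0001 F [-0.3  0.4 -0.3]
tool shift cm [ 0.61 -4.65  3.63] spin 0.48
```

View pics/w19.png

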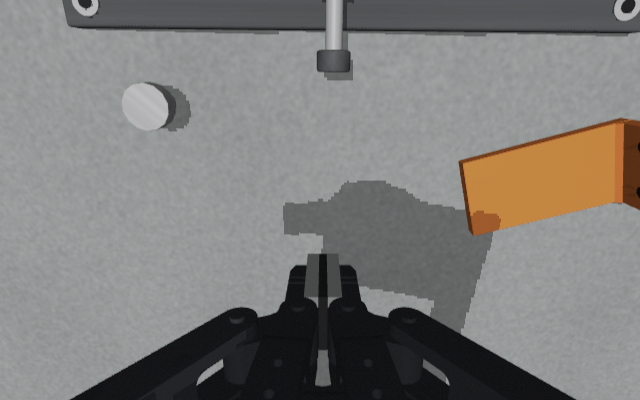

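View pics/t5.png

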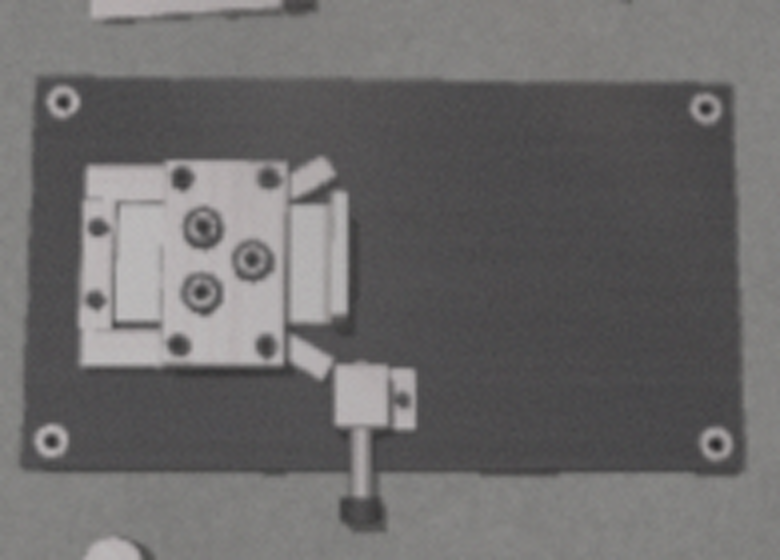

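Request:
play_rows(
  targets=[-1, 0.3, -1.5, 2, 0.5, -1, 0.3, -1.5, 2, 0, -1, 0, -0.6, 2, 0, -1, 0, 0, 1.5, 0, -1, 0, 0, 0.5, 0, -1, 0, 0, 0, 0],
)

```text
t: 17.5
eef_pos: [0.4161, 0.0252, -0.0056]
ee_rot: [[0.004, -0.999, -0.047], [-1.0, -0.004, 0.008], [-0.008, 0.047, -0.999]]
force: [-0.0, 0.2, -0.3]
finger_gap: 0.0002
```

```bash
python3 - <<'E'
from h import *
plan(-66,165,-90,-.012)
look("w20")
E
```

```text
t 17.5 jig [-66.4 174.4] hd -89.55 z -0.0056 gap 0.0002 F [-0.   0.2 -0.3]
tool shift cm [-0.03 -0.97  0.6 ] spin 0.45
```

View pics/w20.png

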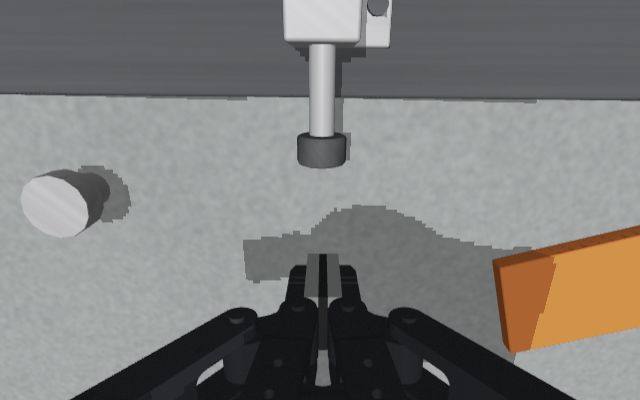

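Request:
play_rows(
  targets=[-1, 0, -0.5, 0.3, 0.4, -1, 0, -0.5, 0.3, 0, -1, 0, -0.5, 0.1, 0, -1, 0, -0.5, 0, 0, -1, 0, -0.4, 0, 0, -1, 0, 0, 0, 0],
)

```text
t: 18.05
eef_pos: [0.4453, 0.0248, -0.0104]
ee_rot: [[-0.003, -0.999, -0.04], [-1.0, 0.002, 0.006], [-0.006, 0.04, -0.999]]
force: [0.1, 0.2, 0.3]
finger_gap: 0.0001
```

```bash
python3 - <<'E'
from h import *
plan(-66,105,-90,-.014)
look("w21")
E
```

```text
t 18.05 jig [-66.7 145.2] hd -89.92 z -0.0104 gap 0.0001 F [0.1 0.2 0.3]
tool shift cm [-0.07 -4.04  0.2 ] spin 0.08
```

View pics/w21.png

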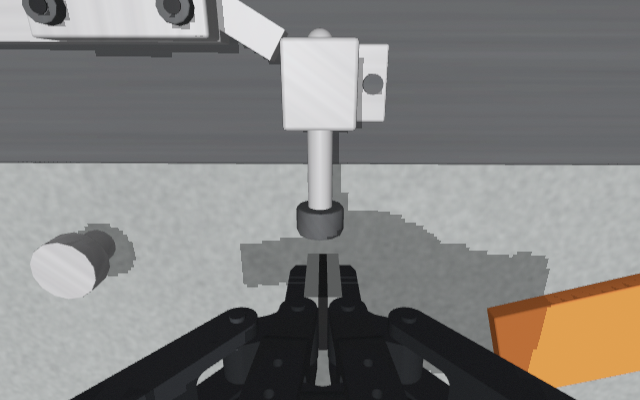

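Request:
play_rows(
  targets=[-1, -0.03, -0.3, 0.05, 0, -1, -0.03, -0.3, 0.05, 0, -1, 0, -0.3, 0, 0, -1, 0, -0.3, 0, 0, -1, 0, -0.3, 0, 0, -1, 0, -0.3, 0, 0, -1, 0, -0.3, 0, 0],
)

```text
t: 18.68
eef_pos: [0.4631, 0.026, -0.0127]
ee_rot: [[-0.002, -0.999, -0.048], [-1.0, 0.001, 0.007], [-0.007, 0.048, -0.999]]
force: [-3.1, -0.4, 2.3]
finger_gap: 0.0001
```

```bash
python3 - <<'E'
from h import *
plan(-66,105,-90,-.014)
look("w22")
E
```

```text
t 18.6833 jig [-65.5 127.5] hd -89.87 z -0.0127 gap 0.0001 F [-3.1 -0.4  2.3]
tool shift cm [ 0.06 -2.25  0.02] spin 0.13
```

View pics/w22.png

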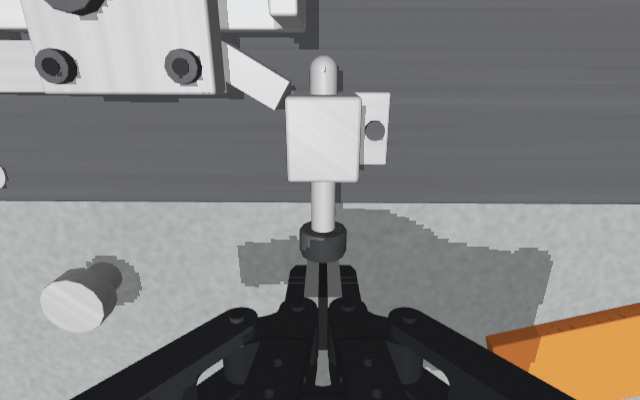

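Request:
play_rows(
  targets=[-1, 0, -0.3, 0, 0, -1, 0, -0.3, 0, 0, -1, 0, -0.3, 0, 0, -1, 0, -0.3, 0, 0, -1, 0, -0.3, 0, 0, -1, 0, -0.3, 0, 0],
)

```text
t: 19.23
eef_pos: [0.4822, 0.0261, -0.0138]
ee_rot: [[-0.002, -0.999, -0.049], [-1.0, 0.001, 0.007], [-0.007, 0.049, -0.999]]
force: [-2.6, 0.2, 3.5]
finger_gap: 0.0
```

```bash
python3 - <<'E'
from h import *
plan(-66,105,-90,-.014)
look("w23")
E
```

```text
t 19.2333 jig [-65.3 108.4] hd -89.88 z -0.0138 gap 0.0 F [-2.6  0.2  3.5]
tool shift cm [ 0.08 -0.34  0.  ] spin 0.12
```

View pics/w23.png

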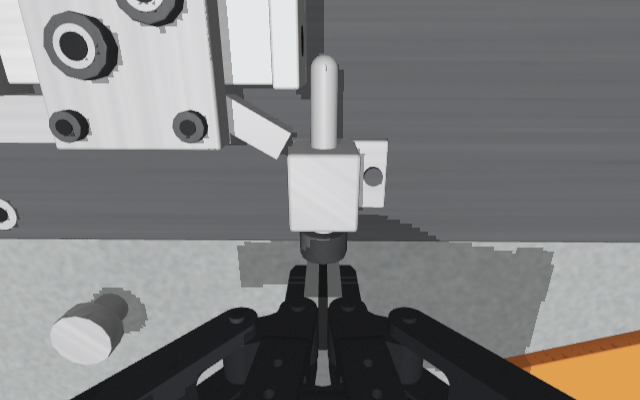

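Request:
play_rows(
  targets=[-1, 0, -0.15, -0.05, 0, -1, 0, -0.15, -0.05, 0],
)

```text
t: 19.45
eef_pos: [0.4857, 0.0262, -0.0135]
ee_rot: [[-0.002, -0.999, -0.05], [-1.0, 0.002, 0.007], [-0.007, 0.05, -0.999]]
force: [-2.7, -0.9, -1.5]
finger_gap: 0.0002
```

Request:
play_rows(
  targets=[-1, 0, -0.15, 0, 0],
)

```text
t: 19.53
eef_pos: [0.4868, 0.0262, -0.0138]
ee_rot: [[-0.002, -0.999, -0.051], [-1.0, 0.001, 0.007], [-0.007, 0.051, -0.999]]
force: [-8.4, -1.7, 4.7]
finger_gap: 0.0
```

Request:
play_rows(
  targets=[-1, 0, -0.15, 0, 0],
)

```text
t: 19.62
eef_pos: [0.4866, 0.0263, -0.014]
ee_rot: [[-0.002, -0.999, -0.054], [-1.0, 0.001, 0.008], [-0.008, 0.054, -0.998]]
force: [-9.8, -1.4, 6.2]
finger_gap: -0.0002
```

Request:
play_rows(
  targets=[-1, 0, -0.15, 0, 0],
)

```text
t: 19.7
eef_pos: [0.4864, 0.0263, -0.0141]
ee_rot: [[-0.001, -0.998, -0.058], [-1.0, 0.001, 0.008], [-0.008, 0.058, -0.998]]
force: [-7.6, -0.7, 6.5]
finger_gap: 0.0
```

Request:
play_rows(
  targets=[-1, 0, -0.3, 0, 0],
)

```text
t: 19.78
eef_pos: [0.4862, 0.0264, -0.0144]
ee_rot: [[-0.001, -0.998, -0.064], [-1.0, 0.0, 0.008], [-0.008, 0.064, -0.998]]
force: [-13.3, -1.5, 11.0]
finger_gap: -0.0003
```

Request:
play_rows(
  targets=[-1, 0, 0.8, 0, 0, -1, 0, 1.5, 0, 0, -1, 0, 1.5, 0, 0, -1, 0, 1, -2, 0, -1, 0, 0, -3, 0, -1, 0, 0, -3, 0, -1, 0, 0, 0, 0, -1, 0, 0, 0, 0],
)

```text
t: 20.45
eef_pos: [0.4475, 0.0253, 0.0725]
ee_rot: [[-0.002, -0.999, -0.049], [-1.0, 0.002, 0.007], [-0.007, 0.049, -0.999]]
force: [-0.1, 0.5, 0.1]
finger_gap: 0.0002
```

```bash
python3 - <<'E'
from h import *
plan(-66,105,-90,-.014)
look("w24")
im=read_camera("top");cv2.imwrite("pics/t6.png",cv2.resize(im[130:270,225:420,::-1],None,fx=4,fy=4,interpolation=cv2.INTER_CUBIC))
im=read_camera("scene");cv2.imwrite("pics/s6.png",cv2.resize(im[130:320,200:420,::-1],None,fx=3.5,fy=3.15,interpolation=cv2.INTER_CUBIC))
E
```

```text
t 20.45 jig [-66.2 143.1] hd -89.88 z 0.0725 gap 0.0002 F [-0.1  0.5  0.1]
tool shift cm [ 0.05 -4.23  8.45] spin 0.12
```

View pics/w24.png

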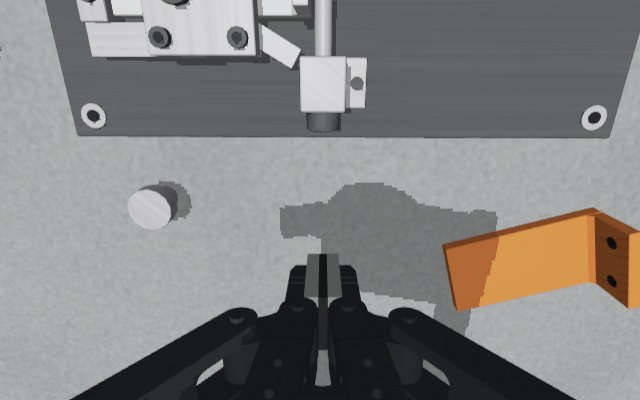

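View pics/t6.png

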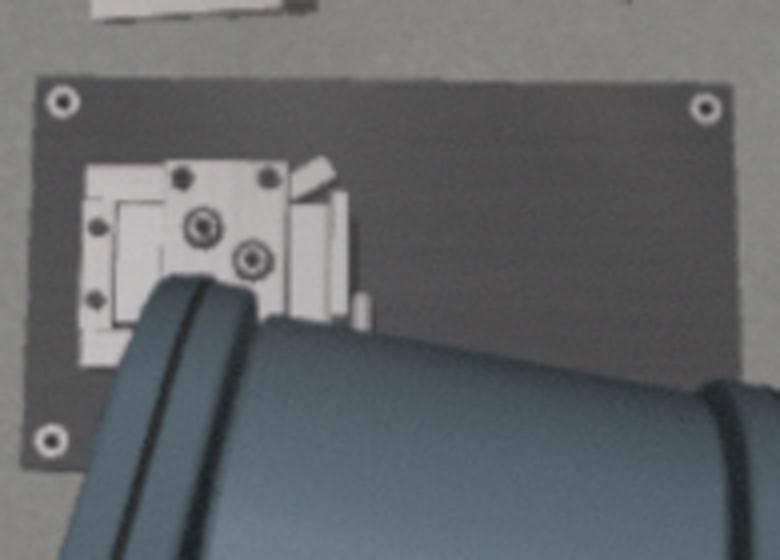

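View pics/s6.png

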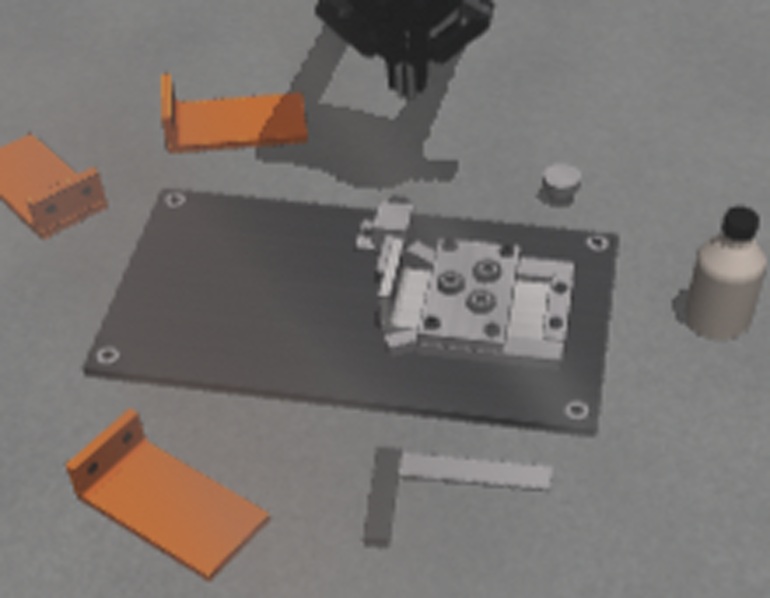

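```bash
python3 - <<'E'
from h import *
m=camera_model("top");px=lambda x,y:((x+.5)/4-.5+225,(y+.5)/4-.5+130)
for z,x in [(.028,113),(.022,117),(.022,114)]: print(z,x,w2j(onz(m,*px(x,260),z)))
im=read_camera("top")
print(im[183:207:8,248:262].mean(2).round().tolist())
E
```

```text
0.028 113 [55.2533451  -2.80021903]
0.022 117 [54.16655583 -3.74359313]
0.022 114 [55.64465878 -3.73324352]
[[187.0, 181.0, 183.0, 185.0, 182.0, 161.0, 142.0, 183.0, 188.0, 189.0, 189.0, 188.0, 187.0, 187.0], [189.0, 188.0, 188.0, 185.0, 170.0, 143.0, 163.0, 185.0, 189.0, 191.0, 188.0, 187.0, 187.0, 190.0], [189.0, 186.0, 189.0, 182.0, 163.0, 134.0, 187.0, 189.0, 190.0, 191.0, 189.0, 190.0, 190.0, 190.0]]
```

```bash
python3 -c "
from plant import *
print(finish_job())"
```

```text
the job is handed in; nothing more can be done
None
```

The bracket is home against the end stop and the bolt is fully in behind it. I handed the job in at about 20.5 s with the arm clear and touching nothing.

**What I did**
- I pushed the silver bracket with two part-open fingertips on the flange. The push went straight first, then along an arc that took out its 18° skew.
- I shut the fingers and pushed the foot under the bush plate until it stopped. The force rose from about 2 N to 8 N at the stop.
- I then pushed the bolt knob in until it stopped. The force rose from about 3 N to 13 N.

**Last checks**
- **Bracket:** the toe lies at about x = 54–55.6 mm in the jig's frame, against the stop at 55 mm. The flange's outer face is at about x = -59.5 mm, where -60 mm is home.
- **Bolt:** the knob sits against the housing, and the bar lies across the channel just behind the flange.
- **Other things:** the square, slip bush, bottle and orange brackets look undisturbed in the last pictures.

**What disagreed**
- **Fingertip height:** the real fingertips stand about 36–40 mm higher than the reported TCP. My first approach therefore passed over the flange without touching it. I backed off and felt for the base plate with one brief press of about 38 N through the fingertips, close to the 40 N limit set for the gripper's body. I worked from that height afterwards.
- **Wrist camera:** it read about 2 mm off the top camera along the jig's x, so I used distances relative to the bush plate and housing.

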